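Lock the column clamp with the hex key

ROBOT

A 6-joint arm with a two-finger parallel gripper is mounted at the origin on the work surface. World frame = base frame: x ahead of the robot, y to its left, z up, the work surface at z = 0. Lengths are in m, angles in rad, forces in N, time in s.
With the tool pointing down it reaches from about 0.3 to 0.775 m from the base axis. Payload 14.6 kg.
Tool frame: the origin (TCP) lies midway between the tips of the shut fingers; the grasp point (between the pads) lies 19 mm behind it (ctrl.tcp_to_grasp is the distance from the TCP to the grasp point, in m); z points along the fingers, y is the line along which they close (so a half turn about z gives the same grasp; the last joint's range is limited). The gripper opens to 94 mm and grips with 3 to 60 N. Pads are 16 mm wide; open, the fingers measure 119 mm over their backs; the gripper's body (75 mm by 177 mm) begins 78 mm behind the grasp point.
Start: joints at [-0.067, 0.3, 1.521, -0, 1.321, -0.067], TCP at [0.55, -0, 0.205] pointing down, gripper open.
Joint ranges: [-3.03, 3.03], [-0.79, 2.21], [0.23, 2.52], [-1.04, 4.18], [0, 3.07], [-2.55, 2.55]. Speed limits (rad/s): [2.22, 2.22, 2.57, 3.14, 3.14, 3.14].

INTERFACE

Orientations are given as a unit quaternion [w, x, y, z].
In Python, from workcell import ctrl gives the robot as it stands.
- The arm moves only by the tool carry_out, never from a script. Its argument "steps" is a list of rows, each an object with "hand": the finger opening in mm, from 0 to 94; "delta_pos": the shift along the tool's x, y, z in mm, a list of three; "twist": the turn, a rotation vector about the tool's x, y, z in degrees, a list of three. A call has 1 to 5 rows; each row is the pose to reach, as a shift and turn from the pose commanded when the call began, along the tool's axes at that moment; what a row does not reach only later rows make up. A row lasts 1/10 s, in which the tool goes at most 50 mm and 8.59 degrees, less where a joint would pass 70% of its speed; a pose out of reach is approached as far as the arm can. A call with a gripper value outside its range is refused whole. The fingers move at their own pace and stop on an object; "squeeze" is the grip in N (left out, the last holds). Time passes only in rows, so rows that repeat a pose let the fingers close. It gives the time, the measured TCP pose, the force, the opening and the grip force at its end, in the units of the state.
- ctrl.read_state(): the state, without advancing time (a new reading comes with each control period).
- ctrl.capture(name): name is "scene" or "side" or "wrist"; returns the picture (480x640x3 uint8, red, green, blue); there is no depth.
- ctrl.calibration(name): a dict with "camera_matrix" (3x3 intrinsics, pixels), "R" (3x3) and "t" (3): a world point X has camera coordinates R X + t; the wrist camera has in their place "hand_eye" (4x4, takes a point from camera to tool coordinates, whose origin is the TCP and whose axes are the flange's). Camera axes: x right, y down, z forward; pixel columns grow to the right and rows downward; lengths in m; the calibration is good to about 2 mm. The wrist camera is an equidistant fisheye: a pixel r from the principal point sees the ray r / f radians off the axis. A picture is of the moment at which its call begins: read the wrist's pose just before it. calibration takes no time and is no camera call.
- ctrl.finish_job(): hands the job in; it is judged then, once.
Trained networks look in the newest picture that a camera, given by its name, has taken for a name from the list of things; names that differ only in an ending like _2 or _b are one class to them, and where a whole thing is asked for, a point or a joint stands for the part that bears it (a point fixed in the world has none). Each returns a list of dicts, best first, with "conf" (0 to 1); they miss things now and then, are a little off and sometimes report something else, mostly with a low value. They report only what shows in the picture. A call takes as long as a camera call. They do not tell look-alikes from the thing itself.
- ctrl.find_in(camera, target): "extent" ([left, top, width, height] in pixels, round what is visible of it).
- ctrl.outline_of(camera, target): "pixels" (480x640 bool, what is visible of it) and "extent" ([left, top, width, height] in pixels, round what is visible of it).
- ctrl.spot_point(camera, target): "centre" ([row, column] in pixels: a listed point, or the origin of a listed thing).
The state is a dict: "clock": time; "joint_pos": joint angles; "dq": joint speeds; "joint_efforts": joint torques, N m; "tool_pos": TCP position; "eef_rot": TCP orientation; "wrist_force": force on the tool from outside, world axes, zero at the start; "moment": the same for the moment, N m; "width": opening from 0.0 (shut) to 1.0 (fully open); "finger_force": force on a finger pad.
Only numpy, scipy, OpenCV 4.12 (cv2) and the standard library are available. Lean on these libraries where they do the work, as an engineer would, in place of code of your own. Each camera call takes 0.05 s, during which the arm holds its last target. There are 200 camera calls.

TASK

Take the red T-handled hex key out of its blue tool block, lower it upright into the bore in the aluminium tower of the column clamp, and turn it under light downward pressure until it drops fully home into the hidden hex socket of the lock screw. Then turn the screw clockwise (seen from above) until it comes up against its stop, and let go, leaving the key standing upright and fully seated in the screw. The screw sits on a spring, so never push it down to the bottom of its travel, and do not shift the bottles, the tip box or the beaker.

Things in the scene. Friction and masses are not known exactly. Their poses are not given: they have to be found in the camera images.
- key_grip (a point): centre of the red T-bar of the hex key (about 0.4 kg): bar 110 mm long (x), 26 mm thick (y), 26 mm high (z, up along the shank). The steel hex shank below is 22 mm across flats, 25.4 mm across corners (flats face +-y), its tip 111 mm below this point. At the start the key stands upright in the blue block, its bar within 0.3 rad of the world's x direction
- key_tip (a point): centre of the flat lower end of the key's hex shank, 111 mm below key_grip; same axes as key_grip. Under turning load the shank can bind a few mm short of the floor of the socket: ease the turn and press it lightly home
- holder_mouth (a point): centre of the round hole's mouth in the fixed blue tool block, which measures 70 x 70 x 50 mm and stands on the bench; the hole is 28 mm wide and 40 mm deep, so the key's tip stands 40 mm below this point at the start
- bore_mouth (a point): centre of the top of the brass guide funnel on the clamp's aluminium tower, 72 mm above the bench; z up. The funnel narrows from 36 to 26.6 mm in 8 mm, then a round bore of 26.6 mm goes straight down. The screw's hex socket begins 27 mm below this point: a key fully home has its tip 41 mm below it, one that rests on the socket's rim at a wrong angle about 27 mm
- plunger (a joint): how far the lock screw has been pushed down on its spring, in m: 0 at rest, 0.010 at the bottom. It starts to give at about 5.5 N and takes 2.2 N more per mm; beyond 0.0055 (about 17 N) it counts as driven to the bottom
- lock (a joint): turn of the brass lock screw in rad, growing clockwise seen from above: 0 to 0.12 at the start, stop at 1.1; friction about 0.2 N m, stays where it is left, cannot go below 0. Its hex socket is 23 mm across flats and 14 mm deep, at an unknown angle (repeats every 60 degrees, not told by this joint); a key that is home has about +-0.1 rad of play
- amber_mid (a point): centre of a brown glass bottle with blue cap, 68 mm wide, 150 mm high: leave alone
- vial_mid (a point): centre of a small clear jar with white cap, 36 mm wide, 55 mm high: leave alone
- tips_mid (a point): centre of a tip box, green with a white lid, 85 x 120 x 50 mm: leave alone
- beaker_mid (a point): centre of a glass beaker, 72 mm wide, 85 mm high: leave alone
- clamp: the fixed column clamp; origin on the bench under the bore's axis. Tower 66 x 66 x 64 mm round the bore. A steel column (62 mm over its ends, 250 mm long) lies along y, its axis 95 mm towards +x and 45 mm above the bench, under a blue strap whose top is 80 mm above the bench and starts 25 mm towards +x
There are look-alikes about, which are no part of the job. Leave any yellow look-alike of the part that bears key_grip alone.

How it is judged:
By the outcome, as a careful person would: the job done as asked, in the order asked, and still so for the second after the job is handed in, with the robot touching nothing.
It also fails if it takes over 58 s, if anything falls off the work surface, if the arm or the gripper's body presses on something with over 40 N, if the wrist force passes 120 N, or if a joint passes its speed limit or range.

## Working session

There is one attempt and no reset: what is moved stays moved. The work goes in short steps, Python scripts to look and compute and a tool call to move; the robot and the scene stay as the last step left them, time stands still between calls to the robot, and variables do not carry over. Pictures are saved under pics/ and viewed, at most 10 in all, crops included, and the job is handed in when it is done.

Besides the shell and the picture viewer there is one more tool, called after "Call:" as name(argument=value, ...) on one line, values as JSON. carry_out: Moves the arm, as the interface text tells. Its arguments: {"type":"object","properties":{"steps":{"type":"array","items":{"type":"object","properties":{"hand":{"type":"number"},"delta_pos":{"type":"array","items":{"type":"number"}},"twist":{"type":"array","items":{"type":"number"}}}}},"squeeze":{"type":"number"}},"required":["steps"]}

```bash
mkdir -p pics; cat > h.py <<'E'
import numpy as np, cv2
from workcell import ctrl
def cap(n,f=None):
    im=ctrl.capture(n)
    if f: cv2.imwrite('pics/'+f,cv2.cvtColor(im,cv2.COLOR_RGB2BGR))
    return im
def ray(n,rc):
    c=ctrl.calibration(n);K=np.array(c['camera_matrix']);R=np.array(c['R']);t=np.array(c['t'])
    d=R.T@np.linalg.solve(K,[rc[1],rc[0],1.]);return -R.T@t,d/np.linalg.norm(d)
def atz(n,rc,z):
    o,d=ray(n,rc);return o+d*(z-o[2])/d[2]
def tri(a,b):
    A=0;B=0
    for o,d in (a,b):
        P=np.eye(3)-np.outer(d,d);A=A+P;B=B+P@o
    x=np.linalg.solve(A,B);return x,[np.linalg.norm((np.eye(3)-np.outer(d,d))@(x-o))for o,d in(a,b)]
def proj(n,X):
    c=ctrl.calibration(n);p=np.array(c['camera_matrix'])@(np.array(c['R'])@X+np.array(c['t']));return p[1]/p[2],p[0]/p[2]
E
python3 - <<'E'
from h import *
np.set_printoptions(precision=4,suppress=True)
a=cap('scene','scene.png');b=cap('side','side.png')
for t in ['key_grip','holder_mouth','bore_mouth','clamp']:
    for n in ['scene','side']:
        print(t,n,[(np.round(d['centre'],1),round(d['conf'],2)) for d in ctrl.spot_point(n,t)][:4])
s=ctrl.read_state();print(s)
E
```

```text
key_grip scene [(array([191.7, 273.1]), 0.83), (array([201.6, 335.8]), 0.71), (array([157.1, 300.7]), 0.6)]
key_grip side [(array([324.6, 330.2]), 0.84), (array([265.1, 305.1]), 0.77), (array([282.2, 369.7]), 0.74)]
holder_mouth scene [(array([208.5, 273.1]), 0.77)]
holder_mouth side [(array([213.5, 169.9]), 0.74), (array([308.9, 371.2]), 0.72)]
bore_mouth scene [(array([284.1, 371.7]), 0.92)]
bore_mouth side [(array([226.8, 288.9]), 0.96)]
clamp scene [(array([300.3, 364.6]), 0.6), (array([175.1, 216.9]), 0.58)]
clamp side [(array([245.9, 291.4]), 0.96)]
{'clock': 0.5, 'joint_pos': array([-0.0666,  0.2999,  1.521 , -0.    ,  1.3207, -0.0666]), 'dq': array([-0.0006, -0.0024,  0.0007, -0.0016,  0.0012, -0.0004]), 'joint_efforts': array([  0.0002, -53.1346, -35.2736,   0.0708,   0.0215,  -0.    ]), 'tool_pos': array([ 0.55  , -0.    ,  0.2054]), 'eef_rot': array([-0.    ,  0.7071,  0.7071, -0.    ]), 'wrist_force': array([-0.1577, -0.3457, -0.5976]), 'moment': array([ 0.0415, -0.035 , -0.0275]), 'finger_force': 0.0, 'width': 1.0015638779170455}
```

View pics/scene.png

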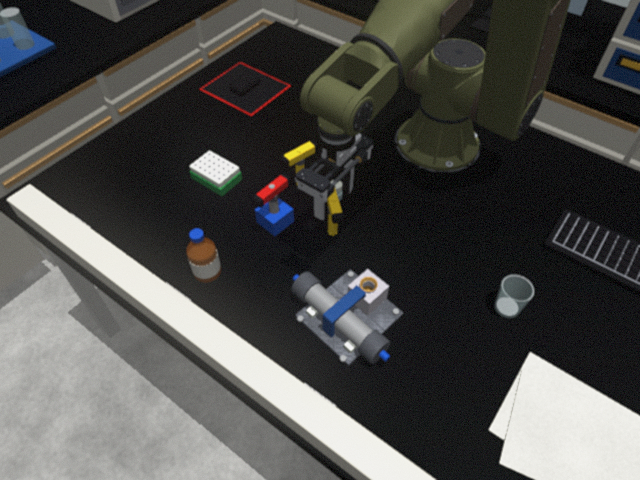

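View pics/side.png

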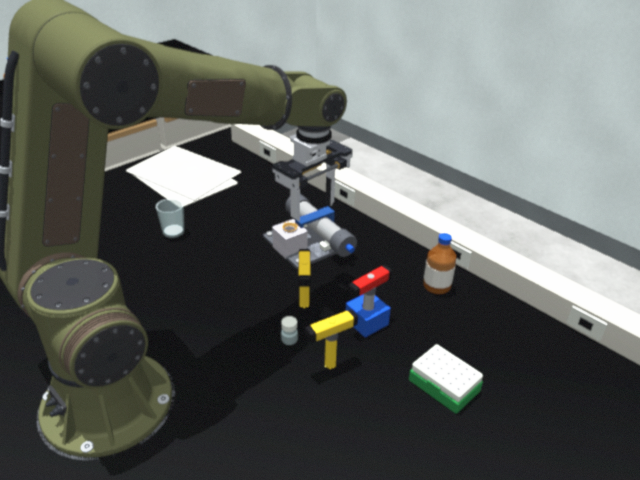

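The only red candidate is at scene (191,273) and side (282,370). The yellow look-alikes are at scene (157,300) and (201,336), side (325,330) and (265,305). The red one stands in the blue block, so I choose it and will fit its pose next.

```bash
cat >> h.py <<'E'
from scipy.optimize import minimize
C0=np.array([[i,j,k]for i in(-.055,.055)for j in(-.013,.013)for k in(-.013,.013)])
def redmask(im):
    h=cv2.cvtColor(im,cv2.COLOR_RGB2HSV);m=((h[...,0]<8)|(h[...,0]>172))&(h[...,1]>150)&(h[...,2]>90)
    n,l,s,_=cv2.connectedComponentsWithStats(m.astype(np.uint8));return l,s
def barcorn(x,y,z,yaw):
    c,s=np.cos(yaw),np.sin(yaw);return C0@np.array([[c,s,0],[-s,c,0],[0,0,1]])+[x,y,z]
def hull(n,P):
    q=np.array([proj(n,p)[::-1] for p in P]);m=np.zeros((480*4,640*4),np.uint8)
    cv2.fillConvexPoly(m,cv2.convexHull((q*4).astype(np.int32)),255);return cv2.resize(m,(640,480),interpolation=cv2.INTER_AREA)/255.
E
python3 - <<'E'
from h import *
np.set_printoptions(precision=4,suppress=True)
pk=tri(ray('scene',(191.7,273.1)),ray('side',(282.2,369.7)));print('key',pk)
print('hold',tri(ray('scene',(208.5,273.1)),ray('side',(308.9,371.2))))
print('bore',tri(ray('scene',(284.1,371.7)),ray('side',(226.8,288.9))),atz('scene',(284.1,371.7),.072),atz('side',(226.8,288.9),.072))
M={}
for n,p in(('scene',(192,273)),('side',(282,370))):
    im=cv2.cvtColor(cv2.imread(f'pics/{n}.png'),cv2.COLOR_BGR2RGB);l,s=redmask(im);w=l[p[0]-15:p[0]+15,p[1]-15:p[1]+15];k=np.bincount(w[w>0]).argmax();M[n]=(l==k)*1.;print(n,s[k])
    cr=im[p[0]-45:p[0]+45,p[1]-60:p[1]+60];cv2.imwrite(f'pics/c_{n}.png',cv2.cvtColor(cv2.resize(cr,None,fx=3,fy=3,interpolation=2),cv2.COLOR_RGB2BGR))
cv2.imwrite('pics/crop.png',np.hstack([cv2.imread('pics/c_scene.png'),cv2.imread('pics/c_side.png')]))
def cost(v,ns=('scene','side')): return sum(np.abs(hull(n,barcorn(v[0],v[1],v[2],v[3]))-M[n]).sum() for n in ns)
for y0 in(-.25,0,.25):
    r=minimize(cost,[*pk[0][:2],.121,y0],method='Nelder-Mead',options=dict(initial_simplex=np.array([*pk[0][:2],.121,y0])+np.vstack([np.zeros(4),np.diag([.008,.008,.005,.15])])));print(r.x,r.fun)
for t in ['amber_mid','vial_mid','tips_mid','beaker_mid']:
    q=[ctrl.spot_point(n,t) for n in('scene','side')]
    if q[0] and q[1]: print(t,tri(ray('scene',q[0][0]['centre']),ray('side',q[1][0]['centre'])))
    else: print(t,[ (x[0]['centre'],atz(n,x[0]['centre'],.03)) for x,n in zip(q,('scene','side')) if x])
E
```

```text
key (array([ 0.543 , -0.1875,  0.1159]), [np.float64(0.0027688382061460686), np.float64(0.0027688382061460447)])
hold (array([ 0.5416, -0.1972,  0.0452]), [np.float64(0.004639681375012817), np.float64(0.004639681375012787)])
bore (array([0.5986, 0.1435, 0.0704]), [np.float64(0.004271734553262559), np.float64(0.004271734553262512)]) [0.5963 0.1469 0.072 ] [0.599  0.1377 0.072 ]
scene [256 175  32  28 389]
side [352 266  38  28 514]
[ 0.5412 -0.1893  0.1187 -0.0225] 526.8666666666666Traceback (most recent call last):
  File "<stdin>", line 13, in <module>
    res = _minimize_neldermead(fun, x0, args, callback, bounds=bounds,
                               **options)
    fsim[j] = func(sim[j])
              ~~~~^^^^^^^^
    fx = function(np.copy(x), *(wrapper_args + args))
  File "<stdin>", line 11, in cost
  File "<stdin>", line 11, in <genexpr>
  File "h.py", line 27, in hull
    q=np.array([proj(n,p)[::-1] for p in P]);m=np.zeros((480*4,640*4),np.uint8)
                ~~~~^^^^^
  File "h.py", line 18, in proj
    c=ctrl.calibration(n);p=np.array(c['camera_matrix'])@(np.array(c['R'])@X+np.array(c['t']));return p[1]/p[2],p[0]/p[2]
ValueError: time passes only in moves, steps and waits
```

View pics/crop.png

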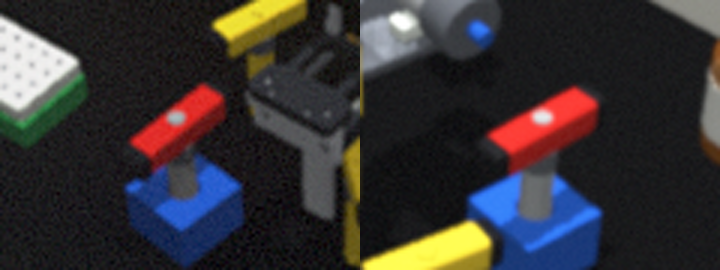

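The crop confirms it: a red bar with dark end caps and a steel shank standing in the blue block. I'll refit with the red length free and with the calibration cached.

```bash
cat > cal.py <<'E'
import pickle
from workcell import ctrl
pickle.dump({n:ctrl.calibration(n) for n in('scene','side','wrist')},open('cal.pkl','wb'))
E
python3 cal.py; sed -i 's/ctrl.calibration(n)/CAL[n]/; 1a import pickle\nCAL=pickle.load(open("cal.pkl","rb"))' h.py
python3 - <<'E'
from h import *
np.set_printoptions(precision=4,suppress=True)
M={}
for n,p in(('scene',(192,273)),('side',(282,370))):
    im=cv2.cvtColor(cv2.imread(f'pics/{n}.png'),cv2.COLOR_BGR2RGB).astype(int)
    m=((im[...,0]>2*im[...,1])&(im[...,0]>2*im[...,2])&(im[...,0]>70));a=np.zeros((480,640));a[p[0]-25:p[0]+25,p[1]-28:p[1]+28]=m[p[0]-25:p[0]+25,p[1]-28:p[1]+28];M[n]=a;print(a.sum())
def cost(v):
    P=barcorn(0,0,0,0)*[v[4]/.11,1,1];c,s=np.cos(v[3]),np.sin(v[3]);P=P@np.array([[c,s,0],[-s,c,0],[0,0,1]])+v[:3]
    return sum(np.abs(hull(n,P)-M[n])[150:350,200:450].sum() for n in M)
for y0 in(-.2,.2):
    v0=np.array([.542,-.189,.121,y0,.085])
    r=minimize(cost,v0,method='Nelder-Mead',options=dict(initial_simplex=v0+np.vstack([np.zeros(5),np.diag([.008,.008,.005,.15,.01])])));print(r.x,r.fun)
for t in ['amber_mid','vial_mid','tips_mid','beaker_mid']:
    q=[ctrl.spot_point(n,t) for n in('scene','side')]
    print(t,[ (np.round(x[0]['centre']),np.round(atz(n,x[0]['centre'],.04),3)) for x,n in zip(q,('scene','side')) if x])
print(CAL['wrist'])
E
```

```text
421.0
542.0
[ 0.5472 -0.19    0.1208 -0.1106  0.0797] 283.11764705882354
[ 0.5465 -0.1895  0.1204 -0.1105  0.0798] 282.0313725490196
amber_mid [(array([251., 202.]), array([ 0.746, -0.245,  0.04 ])), (array([261., 442.]), array([ 0.811, -0.199,  0.04 ]))]
vial_mid [(array([188., 334.]), array([ 0.378, -0.114,  0.04 ])), (array([329., 289.]), array([ 0.37, -0.12,  0.04]))]
tips_mid [(array([177., 215.]), array([ 0.545, -0.398,  0.04 ])), (array([376., 444.]), array([ 0.51 , -0.429,  0.04 ]))]
beaker_mid [(array([297., 512.]), array([0.412, 0.415, 0.04 ])), (array([216., 172.]), array([0.429, 0.426, 0.04 ]))]
{'camera_matrix': array([[371.6483,   0.    , 324.4521],
       [  0.    , 371.6483, 236.4628],
       [  0.    ,   0.    ,   1.    ]]), 'hand_eye': array([[ 0.0001, -0.9595, -0.2816,  0.0826],
       [ 1.    ,  0.    ,  0.0002, -0.0004],
       [-0.0002, -0.2816,  0.9595, -0.1793],
       [ 0.    ,  0.    ,  0.    ,  1.    ]])}
```

Call:
carry_out(steps=[{"hand": 94,"delta_pos": [-40,-1,0],"twist": [0,0,-8.5]},{"hand": 94,"delta_pos": [-80,-2,0],"twist": [0,0,-17]},{"hand": 94,"delta_pos": [-120,-3,0],"twist": [0,0,-25.5]},{"hand": 94,"delta_pos": [-160,-4,0],"twist": [0,0,-34]},{"hand": 94,"delta_pos": [-189,-4,0],"twist": [0,0,-42]}])

```text
clock: 1.4
tool_pos: [0.5456, -0.1913, 0.2054]
eef_rot: [0.0, 0.404, 0.915, -0.0]
wrist_force: [0.8, -0.1, 0.5]
width: 1.0
finger_force: 0.0
```

Call:
carry_out(steps=[{"hand": 94,"delta_pos": [0,0,0],"twist": [0,0,-8.5]},{"hand": 94,"delta_pos": [0,0,0],"twist": [0,0,-17]},{"hand": 94,"delta_pos": [0,0,0],"twist": [0,0,-25.5]},{"hand": 94,"delta_pos": [0,0,0],"twist": [0,0,-34]},{"hand": 94,"delta_pos": [0,0,0],"twist": [0,0,-42]}])

```text
clock: 1.9
tool_pos: [0.546, -0.189, 0.2054]
eef_rot: [-0.0, 0.049, 0.999, 0.0]
wrist_force: [-0.4, -0.2, 0.1]
width: 1.001
finger_force: 0.0
```

```bash
cat >> h.py <<'E'
from scipy.spatial.transform import Rotation as Ro
def pose():
    s=ctrl.read_state();q=s['eef_rot'];return Ro.from_quat([q[1],q[2],q[3],q[0]]).as_matrix(),np.array(s['tool_pos']),s
def watz(rc,z,R,p):
    K=CAL['wrist']['camera_matrix'];H=CAL['wrist']['hand_eye']
    u=(rc[1]-K[0,2])/K[0,0];v=(rc[0]-K[1,2])/K[1,1];th=np.hypot(u,v);k=np.sinc(th/np.pi)
    d=R@(H[:3,:3]@np.array([u*k,v*k,np.cos(th)]));o=R@H[:3,3]+p
    return o+d*(z-o[2])/d[2]
E
cat > wl.py <<'E'
from h import *
import sys
np.set_printoptions(precision=4,suppress=True)
R,p,s=pose();im=cap('wrist',sys.argv[1]);print('R',R[:,0],R[:,1],p,s['joint_pos'],s['clock'],s['wrist_force'])
for t,z in(('key_grip',.121),('holder_mouth',.05),('bore_mouth',.072)):
    for d in ctrl.spot_point('wrist',t): print(t,np.round(d['centre'],1),round(d['conf'],2),watz(d['centre'],z,R,p))
a=im.astype(int);m=((a[...,0]>2*a[...,1])&(a[...,0]>2*a[...,2])&(a[...,0]>60)).astype(np.uint8)
n,l,st,_=cv2.connectedComponentsWithStats(m);k=1+st[1:,4].argmax();yx=np.argwhere(l==k)
P=np.array([watz(q,.134,R,p)[:2] for q in yx[::5]]);c=P.mean(0);w,V=np.linalg.eigh(np.cov((P-c).T));print('red',st[k],c,'yaw',np.arctan(V[1,1]/V[0,1]),np.sqrt(w*12))
E
python3 wl.py w1.png
```

```text
R [-0.9951  0.0985  0.0001] [0.0985 0.9951 0.    ] [ 0.546  -0.189   0.2054] [-0.3967  0.3621  1.4388  0.      1.3408 -1.8688] 1.9 [-0.3671 -0.2118  0.0655]
key_grip [242. 322.] 0.91 [ 0.5448 -0.1911  0.121 ]
key_grip [140.4 491.7] 0.68 [ 0.4783 -0.0565  0.121 ]
key_grip [ 38.7 253.8] 0.6 [ 0.3911 -0.2242  0.121 ]
bore_mouth [245.4 614.7] 0.91 [0.5976 0.1332 0.072 ]
red [ 300  181   42  118 3816] [ 0.54  -0.192] yaw -0.047868827418872543 [0.0261 0.0899]
```

View pics/w1.png

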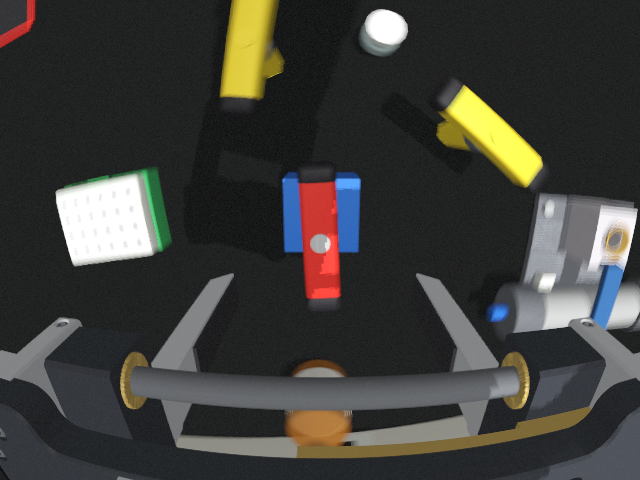

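The wrist view shows the red bar at (322,242) over the blue block, with the disc on its top centre at (320,244), and no obstacle between the fingers. I'll centre, align by -2.9° and descend.

Call:
carry_out(steps=[{"hand": 94,"delta_pos": [2,-3,20],"twist": [0,0,-3]},{"hand": 94,"delta_pos": [2,-3,50],"twist": [0,0,-3]},{"hand": 94,"delta_pos": [2,-3,80],"twist": [0,0,-3]},{"hand": 94,"delta_pos": [2,-3,102],"twist": [0,0,-3]},{"hand": 94,"delta_pos": [2,-3,102],"twist": [0,0,-3]}])

```text
clock: 2.6
tool_pos: [0.5423, -0.1912, 0.1007]
eef_rot: [-0.002, 0.028, 1.0, 0.001]
wrist_force: [0.2, 0.0, -0.0]
width: 1.0
finger_force: 0.0
```

Call:
carry_out(steps=[{"hand": 20,"delta_pos": [0,0,0]},{"hand": 20,"delta_pos": [0,0,0]},{"hand": 20,"delta_pos": [0,0,0]},{"hand": 20,"delta_pos": [0,0,0]},{"hand": 20,"delta_pos": [0,0,0]}], squeeze=40)

```text
schema error: expected keys hand, delta_pos, twist
```

Call:
carry_out(steps=[{"hand": 20,"delta_pos": [0,0,0],"twist": [0,0,0]},{"hand": 20,"delta_pos": [0,0,0],"twist": [0,0,0]},{"hand": 20,"delta_pos": [0,0,0],"twist": [0,0,0]},{"hand": 20,"delta_pos": [0,0,0],"twist": [0,0,0]},{"hand": 20,"delta_pos": [0,0,0],"twist": [0,0,0]}], squeeze=40)

```text
clock: 3.1
tool_pos: [0.5438, -0.1919, 0.1039]
eef_rot: [0.0, 0.026, 1.0, -0.0]
wrist_force: [0.5, 0.4, 0.2]
width: 0.61
finger_force: 0.0
```

Call:
carry_out(steps=[{"hand": 20,"delta_pos": [0,0,0],"twist": [0,0,0]},{"hand": 20,"delta_pos": [0,0,0],"twist": [0,0,0]},{"hand": 20,"delta_pos": [0,0,0],"twist": [0,0,0]}])

```text
clock: 3.4
tool_pos: [0.5437, -0.1918, 0.1034]
eef_rot: [-0.0, 0.026, 1.0, 0.0]
wrist_force: [-0.3, -1.1, -0.3]
width: 0.356
finger_force: 0.0
```

Call:
carry_out(steps=[{"hand": 20,"delta_pos": [0,0,0],"twist": [0,0,0]},{"hand": 20,"delta_pos": [0,0,0],"twist": [0,0,0]},{"hand": 20,"delta_pos": [0,0,0],"twist": [0,0,0]}])

```text
clock: 3.7
tool_pos: [0.5437, -0.1918, 0.1034]
eef_rot: [-0.0, 0.026, 1.0, -0.0]
wrist_force: [0.0, -0.5, -0.2]
width: 0.275
finger_force: 39.9
```

Call:
carry_out(steps=[{"hand": 20,"delta_pos": [0,0,-10],"twist": [0,0,0]},{"hand": 20,"delta_pos": [0,0,-25],"twist": [0,0,0]},{"hand": 20,"delta_pos": [0,0,-50],"twist": [0,0,0]},{"hand": 20,"delta_pos": [0,0,-75],"twist": [0,0,0]},{"hand": 20,"delta_pos": [0,0,-95],"twist": [0,0,0]}])

```text
clock: 4.2
tool_pos: [0.5436, -0.1918, 0.2003]
eef_rot: [0.0, 0.026, 1.0, -0.0]
wrist_force: [0.9, -0.7, -3.4]
width: 0.275
finger_force: 39.9
```

```bash
sed -i "s/('key_grip',.121)/('key_grip',.216)/" wl.py; python3 wl.py w2.png
python3 - <<'E'
from h import *
cap('side','s2.png')
for n in ['side']:
  for t in['key_grip','key_tip']: print([(np.round(d['centre'],1),d['conf']) for d in ctrl.spot_point(n,t)])
a=cv2.imread('pics/w2.png');b=cv2.imread('pics/s2.png')[130:370,230:550]
cv2.imwrite('pics/v2.png',np.hstack([cv2.resize(a,(400,300)),cv2.resize(b,(400,300))]))
E
```

```text
R [-0.9986  0.0523 -0.0005] [ 0.0523  0.9986 -0.0002] [ 0.5436 -0.1918  0.2003] [-0.4026  0.3626  1.45   -0.0001  1.3283 -1.921 ] 4.2 [ 0.9179 -0.727  -3.3864]
key_grip [151.4 501.3] 0.83 [ 0.4717 -0.1049  0.216 ]
key_grip [ 34.6 263.4] 0.75 [ 0.4159 -0.2122  0.216 ]
key_grip [304.4 322.4] 0.72 [ 0.5437 -0.1932  0.216 ]
red [ 295  220   61  158 8116] [ 0.5803 -0.1939] yaw -0.05724418353655436 [0.0434 0.1335]
[(array([326.3, 329.2]), 0.93), (array([263.7, 300.9]), 0.83), (array([246.4, 372.7]), 0.58)]
[(array([364.8, 331.3]), 0.86), (array([288.4, 367.5]), 0.69), (array([303.8, 305.8]), 0.55)]
```

View pics/v2.png

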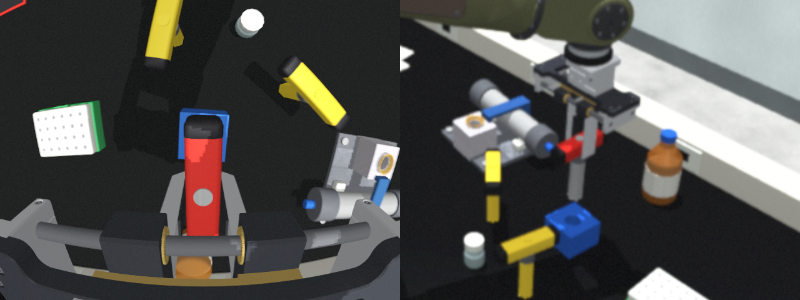

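Views show the key gripped, upright, and out of the block: bar at (200,180) in the left panel, shank tip at about (575,195) in the right. Next I go beside the tower, above everything.

Call:
carry_out(steps=[{"hand": 20,"delta_pos": [0,10,-20],"twist": [0,0,0]},{"hand": 20,"delta_pos": [-5,50,-30],"twist": [0,0,0]},{"hand": 20,"delta_pos": [-10,95,-30],"twist": [0,0,0]},{"hand": 20,"delta_pos": [-15,140,-30],"twist": [0,0,0]},{"hand": 20,"delta_pos": [-18,180,-30],"twist": [0,0,0]}])

```text
clock: 5.05
tool_pos: [0.5709, -0.0109, 0.2275]
eef_rot: [-0.001, 0.026, 1.0, 0.0]
wrist_force: [0.7, -0.2, -3.6]
width: 0.273
finger_force: 39.9
```

Call:
carry_out(steps=[{"hand": 20,"delta_pos": [-2,40,0],"twist": [0,0,0]},{"hand": 20,"delta_pos": [-4,73,0],"twist": [0,0,0]},{"hand": 20,"delta_pos": [-4,73,0],"twist": [0,0,0]},{"hand": 20,"delta_pos": [-4,73,0],"twist": [0,0,0]}])

```text
clock: 5.45
tool_pos: [0.5786, 0.0602, 0.2274]
eef_rot: [-0.001, 0.025, 1.0, -0.0]
wrist_force: [-0.6, -0.6, -3.9]
width: 0.276
finger_force: 39.9
```

```bash
python3 wl.py w3.png
python3 - <<'E'
from h import *
for n in ['scene','side']:
  cap(n,n+'3.png')
  for t in['key_grip','key_tip','bore_mouth']: print(n,t,[(np.round(d['centre'],1),round(d['conf'],2)) for d in ctrl.spot_point(n,t)])
E
```

```text
R [-0.9987  0.051   0.0016] [ 0.051   0.9987 -0.0004] [0.5786 0.0602 0.2274] [ 0.0408  0.3568  1.3946 -0.0002  1.3919 -1.479 ] 5.45 [-0.568  -0.5987 -3.8777]
key_grip [305.4 324.4] 0.95 [0.5931 0.059  0.216 ]
key_grip [122.9 181.4] 0.93 [ 0.4854 -0.0115  0.216 ]
key_grip [63.8 31.5] 0.81 [ 0.4281 -0.1195  0.216 ]
holder_mouth [198.8  97.6] 0.92 [ 0.5439 -0.1913  0.05  ]
bore_mouth [234.1 409. ] 0.96 [0.5957 0.1396 0.072 ]
red [ 294  220   62  158 8152] [0.6278 0.0569] yaw -0.05522049927971227 [0.0483 0.1484]
scene key_grip [(array([155.6, 300.7]), 0.95), (array([203.5, 334.3]), 0.73), (array([211.2, 348.5]), 0.6)]
scene key_tip [(array([230.7, 336.5]), 0.66), (array([185.2, 296.7]), 0.63), (array([248.2, 346. ]), 0.56)]
scene bore_mouth [(array([283.4, 368.1]), 0.69)]
side key_grip [(array([263.3, 304. ]), 0.79), (array([322.5, 329.5]), 0.78), (array([184.4, 303.8]), 0.6), (array([249.1, 290.9]), 0.35)]
side key_tip [(array([365. , 330.7]), 0.84), (array([221.9, 300.5]), 0.64), (array([302.5, 301.8]), 0.62)]
side bore_mouth [(array([227.9, 288.5]), 0.88)]
```

View pics/w3.png

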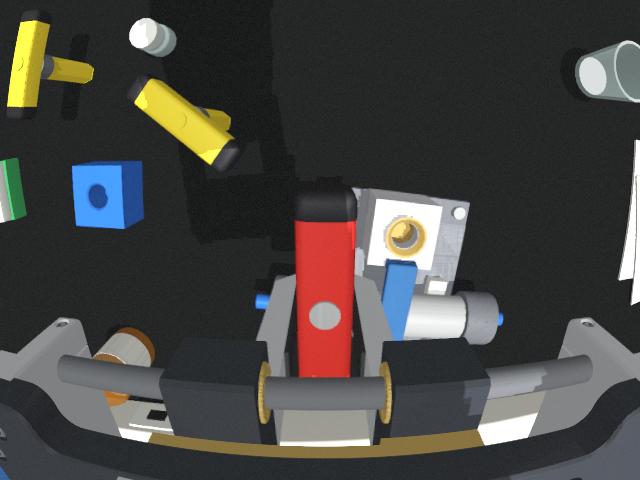

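The wrist view shows the brass funnel at (406,236) and the key's top disc at (324,316), with the holder hole left empty at (97,195).

```bash
python3 - <<'E'
from h import *
R,p,s=pose()
print(watz((316,324),.258,R,p),watz((305.4,324.4),.245,R,p),p)
im=cv2.imread('pics/w3.png').astype(int)
m=((im[...,2]>im[...,0]*1.5)&(im[...,2]>110)&(im[...,1]>70)).astype(np.uint8);m[:,:375]=0;m[:,440:]=0;m[:205]=0;m[262:]=0
c,_=cv2.findContours(m,0,1);c=cv2.convexHull(max(c,key=cv2.contourArea));e=cv2.fitEllipse(c);print(e,watz(e[0][::-1],.072,R,p))
print('tri bore',tri(ray('scene',(283.6,370)),ray('side',(227.4,288.7)))[0],'tri tip',tri(ray('scene',(248.2,346)),ray('side',(221.9,300.5))))
E
```

```text
[0.57797779 0.05902881 0.258     ] [0.57914708 0.05915107 0.245     ] [0.57889294 0.0595898  0.22844797]
((405.6385498046875, 237.1830596923828), (38.68170166015625, 40.90169143676758), 52.22248458862305) [0.59960665 0.13597108 0.072     ]
tri bore [0.59790941 0.14073695 0.06967798] tri tip (array([0.58152851, 0.06780347, 0.12899267]), [np.float64(0.004292667965719303), np.float64(0.004292667965719187)])
```

Call:
carry_out(steps=[{"hand": 20,"delta_pos": [-8,40,0],"twist": [0,0,0]},{"hand": 20,"delta_pos": [-15.5,80,0],"twist": [0,0,0]},{"hand": 20,"delta_pos": [-15.5,80,15],"twist": [0,0,0]},{"hand": 20,"delta_pos": [-15.5,80,35],"twist": [0,0,0]},{"hand": 20,"delta_pos": [-15.5,80,50],"twist": [0,0,0]}])

```text
clock: 6.55
tool_pos: [0.5983, 0.1391, 0.1772]
eef_rot: [-0.0, 0.026, 1.0, -0.0]
wrist_force: [0.3, 0.5, -3.3]
width: 0.271
finger_force: 40.0
```

Call:
carry_out(steps=[{"hand": 20,"delta_pos": [0,0,0],"twist": [0,0,0]}])

```text
clock: 6.65
tool_pos: [0.5977, 0.1387, 0.1763]
eef_rot: [-0.002, 0.026, 1.0, -0.0]
wrist_force: [-0.7, -0.1, -4.2]
width: 0.275
finger_force: 40.0
```

```bash
python3 - <<'E'
from h import *
R,p,s=pose();print(p,s['wrist_force'],s['moment'],s['joint_pos'],s['clock'])
a=[]
for n,q in(('scene',(250,360)),('side',(215,290))):
  im=cap(n)
  for t in['key_tip','bore_mouth']: print(n,t,[(np.round(d['centre'],1),round(d['conf'],2)) for d in ctrl.spot_point(n,t)], proj(n,np.r_[p[:2],p[2]-.0934]),proj(n,[.5985,.1385,.072]))
  c=im[q[0]-50:q[0]+50,q[1]-66:q[1]+66];a.append(cv2.resize(c,(396,300),interpolation=2))
cv2.imwrite('pics/v4.png',cv2.cvtColor(np.hstack(a),cv2.COLOR_RGB2BGR))
E
```

```text
[0.59768187 0.13873447 0.17627831] [-0.68424508 -0.14434984 -4.15915067] [ 0.08685303 -0.07969586  0.03530925] [ 1.68401135e-01  4.67063311e-01  1.36014610e+00 -1.26737228e-05
  1.31815091e+00 -1.35018946e+00] 6.65
scene key_tip [(array([183.1, 298.8]), 0.93), (array([296. , 513.9]), 0.71), (array([231.2, 335. ]), 0.66)] (np.float64(280.03616111111813), np.float64(368.7370356412924)) (np.float64(282.8908281314891), np.float64(368.06965871641825))
scene bore_mouth [(array([284.9, 368.3]), 0.72)] (np.float64(280.03616111111813), np.float64(368.7370356412924)) (np.float64(282.8908281314891), np.float64(368.06965871641825))
side key_tip [(array([363.8, 328.5]), 0.96), (array([225.1, 289.2]), 0.78), (array([304.1, 308. ]), 0.69)] (np.float64(223.3404261935951), np.float64(288.1823185228002)) (np.float64(226.74770014154146), np.float64(288.52976475847197))
side bore_mouth [(array([225.4, 288.8]), 0.74)] (np.float64(223.3404261935951), np.float64(288.1823185228002)) (np.float64(226.74770014154146), np.float64(288.52976475847197))
```

View pics/v4.png

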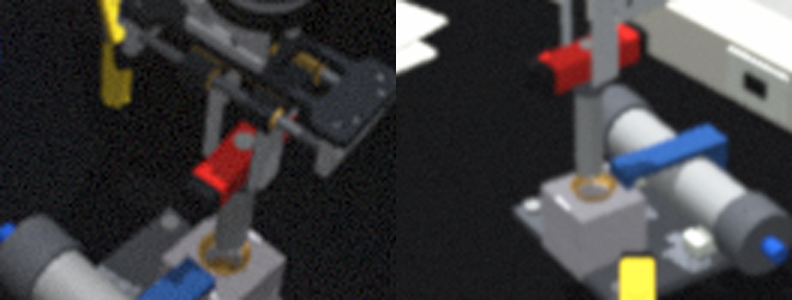

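The crops show the shank just above the brass ring: ring centre about (222,252) left and (594,187) right. The shank sits slightly right in the left view and slightly left in the right view, so I'll check with a zoomed overlay.

```bash
python3 - <<'E'
from h import *
R,p,s=pose();a=[]
for n in('scene','side'):
  im=cap(n);q=np.array(proj(n,[.5985,.1385,.085])).astype(int);z=10
  c=cv2.resize(np.ascontiguousarray(im[q[0]-25:q[0]+25,q[1]-20:q[1]+20]),None,fx=z,fy=z,interpolation=2)
  f=lambda X:tuple(int(v) for v in ((np.array(proj(n,X))[::-1]-[q[1]-20,q[0]-25]+.5)*z))
  T=np.r_[p[:2],p[2]-.0934];cv2.line(c,f(T),f(T+[0,0,.08]),(0,255,0),1)
  th=np.linspace(0,6.28,30)
  for r in(.018,.0133): cv2.polylines(c,[np.array([f([.5985+r*np.cos(t),.1385+r*np.sin(t),.072]) for t in th])],True,(255,0,255),1)
  cv2.polylines(c,[np.array([f(T+[.0127*np.cos(t),.0127*np.sin(t),0]) for t in th])],True,(0,255,0),1)
  a.append(c)
cv2.imwrite('pics/v5.png',cv2.cvtColor(np.hstack(a),cv2.COLOR_RGB2BGR))
E
```

```text
(no output)
```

View pics/v5.png

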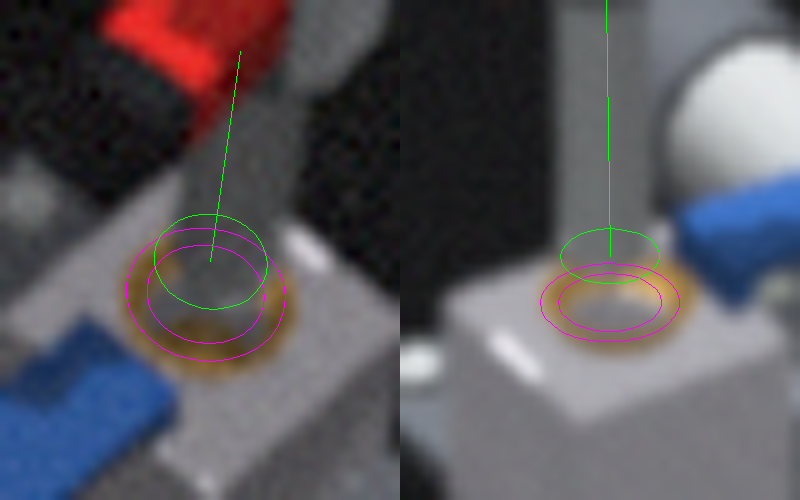

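```bash
python3 - <<'E'
from h import *
T=np.array([.5985,.1385,.08])
J=np.array([[ (proj(n,T+d)[1]-proj(n,T)[1])/1 for d in np.eye(3)[:2]*.001] for n in('scene','side')]);print(J,np.linalg.cond(J),np.linalg.pinv(J,rcond=.3)@[1.3,-1.6],np.linalg.solve(J,[1.3,-1.6]))
E
```

```text
[[-0.24513972  0.37144963]
 [ 0.2906779  -0.25722643]] 7.633017824580315 [-2.22494277  2.66004743] [-5.78694238 -0.31931496]
```

Call:
carry_out(steps=[{"hand": 20,"delta_pos": [-3,-1.6,0],"twist": [0,0,0]},{"hand": 20,"delta_pos": [-3,-1.6,5],"twist": [0,0,0]},{"hand": 20,"delta_pos": [-3,-1.6,10],"twist": [0,0,0]},{"hand": 20,"delta_pos": [-3,-1.6,14],"twist": [0,0,0]},{"hand": 20,"delta_pos": [-3,-1.6,14],"twist": [0,0,0]}])

```text
clock: 7.55
tool_pos: [0.6011, 0.137, 0.1635]
eef_rot: [-0.001, 0.026, 1.0, -0.0]
wrist_force: [-0.2, -0.4, -4.6]
width: 0.275
finger_force: 40.0
```

Call:
carry_out(steps=[{"hand": 20,"delta_pos": [0,0,2],"twist": [0,0,0]},{"hand": 20,"delta_pos": [0,0,4],"twist": [0,0,0]},{"hand": 20,"delta_pos": [0,0,4],"twist": [0,0,0]}])

```text
clock: 7.85
tool_pos: [0.6014, 0.137, 0.1602]
eef_rot: [-0.0, 0.026, 1.0, -0.0]
wrist_force: [-0.1, -0.3, -3.6]
width: 0.271
finger_force: 40.0
```

Call:
carry_out(steps=[{"hand": 20,"delta_pos": [0,0,2],"twist": [0,0,0]},{"hand": 20,"delta_pos": [0,0,4],"twist": [0,0,0]},{"hand": 20,"delta_pos": [0,0,4],"twist": [0,0,0]}])

```text
clock: 8.15
tool_pos: [0.6013, 0.137, 0.1561]
eef_rot: [-0.0, 0.026, 1.0, -0.0]
wrist_force: [-0.8, -0.1, -4.5]
width: 0.274
finger_force: 40.0
```

Call:
carry_out(steps=[{"hand": 20,"delta_pos": [0,0,2],"twist": [0,0,0]},{"hand": 20,"delta_pos": [0,0,4],"twist": [0,0,0]},{"hand": 20,"delta_pos": [0,0,4],"twist": [0,0,0]}])

```text
clock: 8.45
tool_pos: [0.6013, 0.137, 0.1521]
eef_rot: [-0.0, 0.026, 1.0, -0.0]
wrist_force: [-0.1, -0.3, -3.3]
width: 0.273
finger_force: 40.0
```

The key is in the bore without side load. Continue down to the rim.

Call:
carry_out(steps=[{"hand": 20,"delta_pos": [0,0,3],"twist": [0,0,0]},{"hand": 20,"delta_pos": [0,0,6],"twist": [0,0,0]},{"hand": 20,"delta_pos": [0,0,9],"twist": [0,0,0]},{"hand": 20,"delta_pos": [0,0,11],"twist": [0,0,0]},{"hand": 20,"delta_pos": [0,0,11],"twist": [0,0,0]}])

```text
clock: 8.95
tool_pos: [0.6013, 0.137, 0.141]
eef_rot: [-0.0, 0.026, 1.0, -0.0]
wrist_force: [0.2, -0.7, -3.9]
width: 0.276
finger_force: 40.0
```

Call:
carry_out(steps=[{"hand": 20,"delta_pos": [0,0,1],"twist": [0,0,0]},{"hand": 20,"delta_pos": [0,0,2],"twist": [0,0,0]},{"hand": 20,"delta_pos": [0,0,2],"twist": [0,0,0]}])

```text
clock: 9.25
tool_pos: [0.6014, 0.137, 0.1394]
eef_rot: [-0.0, 0.026, 1.0, -0.0]
wrist_force: [0.5, -0.4, -3.6]
width: 0.273
finger_force: 40.0
```

Call:
carry_out(steps=[{"hand": 20,"delta_pos": [0,0,0.8],"twist": [0,0,0]},{"hand": 20,"delta_pos": [0,0,1.5],"twist": [0,0,0]},{"hand": 20,"delta_pos": [0,0,1.5],"twist": [0,0,0]}])

```text
clock: 9.55
tool_pos: [0.6016, 0.1371, 0.1383]
eef_rot: [0.0, 0.026, 1.0, 0.0]
wrist_force: [-0.9, -0.9, -0.9]
width: 0.272
finger_force: 40.0
```

Call:
carry_out(steps=[{"hand": 20,"delta_pos": [0,0,0.7],"twist": [0,0,0]},{"hand": 20,"delta_pos": [0,0,0.7],"twist": [0,0,0]}])

```text
clock: 9.75
tool_pos: [0.6016, 0.137, 0.1376]
eef_rot: [0.0, 0.026, 1.0, 0.0]
wrist_force: [0.7, -0.6, 2.1]
width: 0.271
finger_force: 40.0
```

Call:
carry_out(steps=[{"hand": 20,"delta_pos": [0,0,0.8],"twist": [0,0,1]},{"hand": 20,"delta_pos": [0,0,0.8],"twist": [0,0,3]},{"hand": 20,"delta_pos": [0,0,0.8],"twist": [0,0,5]},{"hand": 20,"delta_pos": [0,0,0.8],"twist": [0,0,7]}])

```text
clock: 10.15
tool_pos: [0.6018, 0.1371, 0.1368]
eef_rot: [0.0, 0.088, 0.996, 0.0]
wrist_force: [-0.1, 0.6, 2.7]
width: 0.269
finger_force: 40.0
```

```bash
cat > st.py <<'E'
from h import *
R,p,s=pose();print('tool',np.round(p,4),'F',np.round(s['wrist_force'],2),'M',np.round(s['moment'],3),'yaw cw deg',round(-np.degrees(np.arctan2(R[1,0],-R[0,0]))*-1,2),'tilt',np.round(R[:2,2],4),'q6',round(s['joint_pos'][5],3),s['clock'])
E
python3 st.py
```

```text
tool [0.6018 0.1371 0.1368] F [-0.11  0.65  2.66] M [ 0.028 -0.069  0.027] yaw cw deg 10.13 tilt [0.001  0.0001] q6 -1.229 10.15
```

Call:
carry_out(steps=[{"hand": 20,"delta_pos": [0,0,0.4],"twist": [0,0,2.5]},{"hand": 20,"delta_pos": [0,0,0.4],"twist": [0,0,5]},{"hand": 20,"delta_pos": [0,0,0.4],"twist": [0,0,7.5]},{"hand": 20,"delta_pos": [0,0,0.4],"twist": [0,0,10]}])

```text
clock: 10.55
tool_pos: [0.6018, 0.1371, 0.1366]
eef_rot: [0.001, 0.175, 0.985, 0.0]
wrist_force: [0.2, -0.0, 3.8]
width: 0.272
finger_force: 40.0
```

Call:
carry_out(steps=[{"hand": 20,"delta_pos": [0,0,0],"twist": [0,0,2.5]},{"hand": 20,"delta_pos": [0,0,0],"twist": [0,0,5]},{"hand": 20,"delta_pos": [0,0,0],"twist": [0,0,7.5]},{"hand": 20,"delta_pos": [0,0,0],"twist": [0,0,10]}])

```text
clock: 10.95
tool_pos: [0.6016, 0.1372, 0.1364]
eef_rot: [0.0, 0.26, 0.966, 0.0]
wrist_force: [-0.4, 0.7, 3.4]
width: 0.276
finger_force: 40.0
```

```bash
python3 st.py
```

```text
tool [0.6016 0.1372 0.1364] F [-0.44  0.75  3.38] M [0.08  0.316 0.022] yaw cw deg 30.15 tilt [0.0006 0.0003] q6 -0.88 10.95
```

Call:
carry_out(steps=[{"hand": 20,"delta_pos": [0,0,0],"twist": [0,0,2.5]},{"hand": 20,"delta_pos": [0,0,0],"twist": [0,0,5]},{"hand": 20,"delta_pos": [0,0,0],"twist": [0,0,7.5]},{"hand": 20,"delta_pos": [0,0,0],"twist": [0,0,10]}])

```text
clock: 11.35
tool_pos: [0.6012, 0.1368, 0.1355]
eef_rot: [-0.0, 0.343, 0.939, -0.0]
wrist_force: [0.8, -0.2, -4.4]
width: 0.274
finger_force: 40.0
```

```bash
python3 st.py
```

```text
tool [0.6012 0.1368 0.1355] F [ 0.77 -0.19 -4.42] M [-0.193 -0.083 -0.047] yaw cw deg 40.16 tilt [-0.001  -0.0004] q6 -0.705 11.35
```

The load has dropped, so it has engaged. Lower gently.

Call:
carry_out(steps=[{"hand": 20,"delta_pos": [0,0,1.5],"twist": [0,0,0]},{"hand": 20,"delta_pos": [0,0,3],"twist": [0,0,0]},{"hand": 20,"delta_pos": [0,0,3],"twist": [0,0,0]}])

```text
clock: 11.65
tool_pos: [0.6012, 0.1369, 0.1324]
eef_rot: [-0.0, 0.342, 0.94, -0.0]
wrist_force: [0.6, -1.6, -4.9]
width: 0.274
finger_force: 40.0
```

```bash
python3 st.py
```

```text
tool [0.6012 0.1369 0.1324] F [ 0.63 -1.63 -4.86] M [-0.34   0.035 -0.054] yaw cw deg 39.96 tilt [-0.0009 -0.0003] q6 -0.709 11.65
```

Call:
carry_out(steps=[{"hand": 20,"delta_pos": [0,0,1.5],"twist": [0,0,0]},{"hand": 20,"delta_pos": [0,0,3],"twist": [0,0,0]},{"hand": 20,"delta_pos": [0,0,4.5],"twist": [0,0,0]},{"hand": 20,"delta_pos": [0,0,5.5],"twist": [0,0,0]},{"hand": 20,"delta_pos": [0,0,5.5],"twist": [0,0,0]}])

```text
clock: 12.15
tool_pos: [0.6014, 0.137, 0.1273]
eef_rot: [-0.0, 0.342, 0.94, -0.0]
wrist_force: [-1.5, -2.5, -4.4]
width: 0.275
finger_force: 40.0
```

Call:
carry_out(steps=[{"hand": 20,"delta_pos": [0,0,1],"twist": [0,0,0]},{"hand": 20,"delta_pos": [0,0,1.5],"twist": [0,0,0]},{"hand": 20,"delta_pos": [0,0,1.5],"twist": [0,0,0]}])

```text
clock: 12.45
tool_pos: [0.6014, 0.137, 0.126]
eef_rot: [-0.0, 0.342, 0.94, -0.0]
wrist_force: [-1.5, -3.3, -2.5]
width: 0.274
finger_force: 40.0
```

Call:
carry_out(steps=[{"hand": 20,"delta_pos": [0,0,1],"twist": [0,0,0]},{"hand": 20,"delta_pos": [0,0,1],"twist": [0,0,0]}])

```text
clock: 12.65
tool_pos: [0.6014, 0.137, 0.1249]
eef_rot: [-0.0, 0.342, 0.94, -0.0]
wrist_force: [-2.1, -2.9, -2.0]
width: 0.273
finger_force: 40.0
```

Call:
carry_out(steps=[{"hand": 20,"delta_pos": [0,0,0.8],"twist": [0,0,0]},{"hand": 20,"delta_pos": [0,0,0.8],"twist": [0,0,0]}])

```text
clock: 12.85
tool_pos: [0.6015, 0.137, 0.1244]
eef_rot: [0.0, 0.342, 0.94, 0.0]
wrist_force: [-2.2, -3.2, 0.1]
width: 0.274
finger_force: 40.0
```

```bash
python3 st.py
```

```text
tool [0.6015 0.137  0.1244] F [-2.18 -3.22  0.08] M [-0.953  0.735  0.005] yaw cw deg 40.0 tilt [ 0.0002 -0.    ] q6 -0.708 12.85
```

Call:
carry_out(steps=[{"hand": 20,"delta_pos": [0,0,0.6],"twist": [0,0,0]},{"hand": 20,"delta_pos": [0,0,0.6],"twist": [0,0,0]}])

```text
clock: 13.05
tool_pos: [0.6015, 0.137, 0.1238]
eef_rot: [0.0, 0.342, 0.94, 0.0]
wrist_force: [-2.4, -3.4, 1.7]
width: 0.273
finger_force: 40.0
```

```bash
python3 st.py
```

```text
tool [0.6015 0.137  0.1238] F [-2.4  -3.44  1.75] M [-0.978  0.749 -0.013] yaw cw deg 40.0 tilt [0.0003 0.    ] q6 -0.708 13.05
```

The tip is on the socket floor. Turning clockwise.

Call:
carry_out(steps=[{"hand": 20,"delta_pos": [0,0,0],"twist": [0,0,3]},{"hand": 20,"delta_pos": [0,0,0],"twist": [0,0,6]},{"hand": 20,"delta_pos": [0,0,0],"twist": [0,0,9]},{"hand": 20,"delta_pos": [0,0,0],"twist": [0,0,12]},{"hand": 20,"delta_pos": [0,0,0],"twist": [0,0,15]}])

```text
clock: 13.55
tool_pos: [0.6012, 0.1367, 0.1237]
eef_rot: [-0.0, 0.463, 0.887, -0.001]
wrist_force: [-4.7, -6.4, 1.4]
width: 0.276
finger_force: 40.0
```

```bash
python3 st.py
```

```text
tool [0.6012 0.1367 0.1237] F [-4.73 -6.4   1.45] M [-1.666  1.384  0.258] yaw cw deg 55.11 tilt [-0.0009 -0.0009] q6 -0.444 13.55
```

Call:
carry_out(steps=[{"hand": 20,"delta_pos": [-0.2,-0.6,0],"twist": [0,0,3]},{"hand": 20,"delta_pos": [-0.2,-0.6,0],"twist": [0,0,6]},{"hand": 20,"delta_pos": [-0.2,-0.6,0],"twist": [0,0,9]},{"hand": 20,"delta_pos": [-0.2,-0.6,0],"twist": [0,0,12]},{"hand": 20,"delta_pos": [-0.2,-0.6,0],"twist": [0,0,15]}])

```text
clock: 14.05
tool_pos: [0.6007, 0.1363, 0.1237]
eef_rot: [-0.0, 0.574, 0.819, -0.001]
wrist_force: [-5.4, -5.4, 2.4]
width: 0.271
finger_force: 40.0
```

```bash
python3 st.py
```

```text
tool [0.6007 0.1363 0.1237] F [-5.41 -5.37  2.39] M [-1.352  1.505  0.25 ] yaw cw deg 70.1 tilt [-0.001  -0.0005] q6 -0.183 14.05
```

Call:
carry_out(steps=[{"hand": 20,"delta_pos": [-0.2,-0.5,0],"twist": [0,0,3]},{"hand": 20,"delta_pos": [-0.2,-0.5,0],"twist": [0,0,6]},{"hand": 20,"delta_pos": [-0.2,-0.5,0],"twist": [0,0,9]},{"hand": 20,"delta_pos": [-0.2,-0.5,0],"twist": [0,0,12]},{"hand": 20,"delta_pos": [-0.2,-0.5,0],"twist": [0,0,15]}])

```text
clock: 14.55
tool_pos: [0.6003, 0.1361, 0.1236]
eef_rot: [-0.0, 0.676, 0.737, -0.0]
wrist_force: [-4.7, -3.3, 2.5]
width: 0.276
finger_force: 40.0
```

```bash
python3 st.py
```

```text
tool [0.6003 0.1361 0.1236] F [-4.69 -3.28  2.47] M [-1.07   1.592  0.201] yaw cw deg 85.11 tilt [-0.0012 -0.0002] q6 0.078 14.55
```

Call:
carry_out(steps=[{"hand": 20,"delta_pos": [0,-0.4,0],"twist": [0,0,2]},{"hand": 20,"delta_pos": [0,-0.4,0],"twist": [0,0,4]},{"hand": 20,"delta_pos": [0,-0.4,0],"twist": [0,0,6]},{"hand": 20,"delta_pos": [0,-0.4,0],"twist": [0,0,8]}])

```text
clock: 14.95
tool_pos: [0.6, 0.1362, 0.1237]
eef_rot: [-0.0, 0.726, 0.688, -0.0]
wrist_force: [-5.6, -4.3, 1.2]
width: 0.275
finger_force: 40.0
```

```bash
python3 st.py
```

```text
tool [0.6    0.1362 0.1237] F [-5.58 -4.29  1.18] M [-1.01   1.299  0.198] yaw cw deg 93.06 tilt [-0.0008 -0.0001] q6 0.217 14.95
```

Call:
carry_out(steps=[{"hand": 20,"delta_pos": [0,0,0],"twist": [0,0,2]},{"hand": 20,"delta_pos": [0,0,0],"twist": [0,0,4]},{"hand": 20,"delta_pos": [0,0,0],"twist": [0,0,6]}])

```text
clock: 15.25
tool_pos: [0.5999, 0.1362, 0.1237]
eef_rot: [-0.0, 0.761, 0.649, -0.0]
wrist_force: [-5.2, -4.0, 1.4]
width: 0.276
finger_force: 40.0
```

```bash
python3 st.py
```

```text
tool [0.5999 0.1362 0.1237] F [-5.23 -3.97  1.35] M [-0.882  1.526  0.199] yaw cw deg 99.06 tilt [-0.001  -0.0001] q6 0.322 15.25
```

Call:
carry_out(steps=[{"hand": 20,"delta_pos": [0,0,0],"twist": [0,0,1.5]},{"hand": 20,"delta_pos": [0,0,0],"twist": [0,0,3]},{"hand": 20,"delta_pos": [0,0,0],"twist": [0,0,4]}])

```text
clock: 15.55
tool_pos: [0.5999, 0.1362, 0.1236]
eef_rot: [-0.0, 0.783, 0.622, -0.0]
wrist_force: [-4.3, -3.2, 1.8]
width: 0.273
finger_force: 40.0
```

```bash
python3 st.py
```

```text
tool [0.5999 0.1362 0.1236] F [-4.26 -3.19  1.76] M [-0.843  1.507  0.242] yaw cw deg 103.04 tilt [-0.0012 -0.    ] q6 0.391 15.55
```

Call:
carry_out(steps=[{"hand": 20,"delta_pos": [0,0,0],"twist": [0,0,1.5]},{"hand": 20,"delta_pos": [0,0,0],"twist": [0,0,3]},{"hand": 20,"delta_pos": [0,0,0],"twist": [0,0,3]}])

```text
clock: 15.85
tool_pos: [0.5998, 0.1363, 0.1236]
eef_rot: [-0.0, 0.799, 0.602, -0.001]
wrist_force: [-5.9, -2.7, 2.0]
width: 0.272
finger_force: 40.0
```

```bash
python3 st.py
```

```text
tool [0.5998 0.1363 0.1236] F [-5.92 -2.68  2.02] M [-0.818  1.578  0.143] yaw cw deg 106.04 tilt [-0.0013  0.    ] q6 0.444 15.85
```

Call:
carry_out(steps=[{"hand": 20,"delta_pos": [0,0,0],"twist": [0,0,1.5]},{"hand": 20,"delta_pos": [0,0,0],"twist": [0,0,3]},{"hand": 20,"delta_pos": [0,0,0],"twist": [0,0,4]}])

```text
clock: 16.15
tool_pos: [0.5998, 0.1363, 0.1236]
eef_rot: [-0.0, 0.819, 0.573, -0.001]
wrist_force: [-5.6, -2.8, 1.9]
width: 0.273
finger_force: 40.1
```

```bash
python3 st.py
```

```text
tool [0.5998 0.1363 0.1236] F [-5.57 -2.77  1.91] M [-0.757  1.661  0.42 ] yaw cw deg 110.03 tilt [-0.0014  0.0001] q6 0.513 16.15
```

Call:
carry_out(steps=[{"hand": 20,"delta_pos": [0,0,0],"twist": [0,0,1]},{"hand": 20,"delta_pos": [0,0,0],"twist": [0,0,2]},{"hand": 20,"delta_pos": [0,0,0],"twist": [0,0,2]}])

```text
clock: 16.45
tool_pos: [0.5999, 0.1364, 0.1237]
eef_rot: [-0.0, 0.829, 0.559, -0.0]
wrist_force: [-6.2, -1.8, 1.4]
width: 0.276
finger_force: 40.2
```

```bash
python3 st.py
```

```text
tool [0.5999 0.1364 0.1237] F [-6.23 -1.76  1.4 ] M [-0.676  1.612  0.608] yaw cw deg 111.98 tilt [-0.0011  0.    ] q6 0.547 16.45
```

Call:
carry_out(steps=[{"hand": 20,"delta_pos": [0,0,0],"twist": [0,0,1]},{"hand": 20,"delta_pos": [0,0,0],"twist": [0,0,2]},{"hand": 20,"delta_pos": [0,0,0],"twist": [0,0,2]}])

```text
clock: 16.75
tool_pos: [0.5999, 0.1364, 0.1237]
eef_rot: [-0.0, 0.838, 0.545, -0.0]
wrist_force: [-5.4, -3.0, 1.5]
width: 0.273
finger_force: 40.4
```

```bash
python3 st.py
```

```text
tool [0.5999 0.1364 0.1237] F [-5.38 -2.98  1.52] M [-0.678  1.499  0.892] yaw cw deg 113.96 tilt [-0.0009  0.    ] q6 0.582 16.75
```

Firm stop: the torque climbs linearly to 0.9 N m. Now ease off the turn and press lightly home.

Call:
carry_out(steps=[{"hand": 20,"delta_pos": [0,0,0],"twist": [0,0,-3]},{"hand": 20,"delta_pos": [0,0,0],"twist": [0,0,-6]},{"hand": 20,"delta_pos": [0,0,0],"twist": [0,0,-8.5]},{"hand": 20,"delta_pos": [0,0,0],"twist": [0,0,-8.5]}])

```text
clock: 17.15
tool_pos: [0.6, 0.1364, 0.1238]
eef_rot: [-0.0, 0.795, 0.606, -0.0]
wrist_force: [-5.0, -2.0, 1.6]
width: 0.279
finger_force: 40.0
```

```bash
python3 st.py
```

```text
tool [0.6    0.1364 0.1238] F [-4.96 -1.96  1.55] M [-6.660e-01  1.364e+00  1.000e-03] yaw cw deg 105.4 tilt [-0.0006  0.0003] q6 0.432 17.15
```

Call:
carry_out(steps=[{"hand": 20,"delta_pos": [0,0,0.5],"twist": [0,0,0]},{"hand": 20,"delta_pos": [0,0,0.8],"twist": [0,0,0]},{"hand": 20,"delta_pos": [0,0,0.8],"twist": [0,0,0]}])

```text
clock: 17.45
tool_pos: [0.6001, 0.1364, 0.1231]
eef_rot: [-0.0, 0.796, 0.605, -0.0]
wrist_force: [-4.5, -2.9, 2.7]
width: 0.279
finger_force: 40.0
```

```bash
python3 st.py
```

```text
tool [0.6001 0.1364 0.1231] F [-4.47 -2.92  2.75] M [-0.657  1.431  0.028] yaw cw deg 105.49 tilt [-0.0005  0.0003] q6 0.434 17.45
```

Call:
carry_out(steps=[{"hand": 40,"delta_pos": [0,0,0],"twist": [0,0,0]},{"hand": 60,"delta_pos": [0,0,0],"twist": [0,0,0]},{"hand": 80,"delta_pos": [0,0,0],"twist": [0,0,0]},{"hand": 90,"delta_pos": [0,0,0],"twist": [0,0,0]},{"hand": 90,"delta_pos": [0,0,0],"twist": [0,0,0]}])

```text
clock: 17.95
tool_pos: [0.6004, 0.1362, 0.1229]
eef_rot: [0.0, 0.796, 0.605, 0.0]
wrist_force: [0.6, -0.4, 0.3]
width: 0.663
finger_force: 0.0
```

```bash
python3 st.py
```

```text
tool [0.6004 0.1362 0.1229] F [ 0.57 -0.44  0.27] M [-0.081 -0.002 -0.025] yaw cw deg 105.5 tilt [0.0003 0.0002] q6 0.434 17.95
```

Free. Retreat upward and look.

Call:
carry_out(steps=[{"hand": 90,"delta_pos": [0,0,-10],"twist": [0,0,0]},{"hand": 90,"delta_pos": [0,0,-35],"twist": [0,0,0]},{"hand": 90,"delta_pos": [0,0,-70],"twist": [0,0,0]},{"hand": 90,"delta_pos": [0,0,-110],"twist": [0,0,0]},{"hand": 90,"delta_pos": [0,0,-130],"twist": [0,0,0]}])

```text
clock: 18.45
tool_pos: [0.6009, 0.1363, 0.2575]
eef_rot: [0.001, 0.796, 0.605, 0.002]
wrist_force: [-0.1, 0.1, 0.5]
width: 0.958
finger_force: 0.0
```

```bash
python3 - <<'E'
from h import *
R,p,s=pose();print(p,s['clock']);a=[]
P={}
for n in('scene','side'):
  im=cap(n)
  q=np.array(proj(n,[.6,.137,.11])).astype(int);P[n]=[(np.round(d['centre'],1),round(d['conf'],2)) for d in ctrl.spot_point(n,'key_grip')]
  print(n,P[n],proj(n,[.6,.137,.142]))
  a.append(cv2.resize(im[q[0]-45:q[0]+45,q[1]-39:q[1]+39],(390,450),interpolation=2))
w=cap('wrist');print('wrist',[(np.round(d['centre'],1),round(d['conf'],2),watz(d['centre'],.142,R,p)) for d in ctrl.spot_point('wrist','key_grip')])
cv2.imwrite('pics/v6.png',cv2.cvtColor(np.hstack(a),cv2.COLOR_RGB2BGR))
E
```

```text
[0.60088386 0.13626344 0.25750158] 18.45
scene [(array([202.4, 332. ]), 0.88), (array([269. , 371.8]), 0.84), (array([295.5, 511.9]), 0.72), (array([154.6, 301.3]), 0.66)] (np.float64(265.14868957480303), np.float64(369.6483095834606))
side [(array([324.3, 331.3]), 0.65), (array([263.4, 303.7]), 0.61), (array([202.2, 286.9]), 0.56), (array([376.1, 443.3]), 0.4)] (np.float64(203.8007402897244), np.float64(289.05040661449675))
wrist [(array([236.8, 321.8]), 0.96, array([0.59785479, 0.13298166, 0.142     ])), (array([406. , 263.7]), 0.57, array([ 0.48923772, -0.02862363,  0.142     ]))]
```

View pics/v6.png

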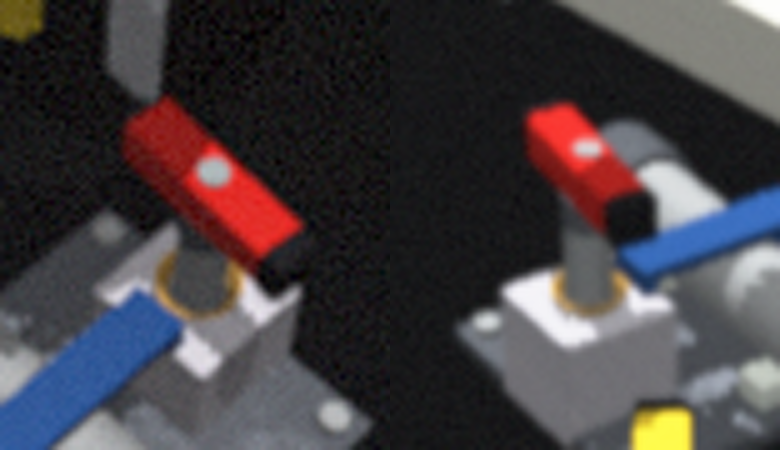

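The crops show the key standing upright in the brass funnel (ring at about (198,285) left and (590,288) right), with the bar at the expected seated height and the gripper clear. I'm handing in.

```bash
python3 -c "
from workcell import ctrl
print(ctrl.finish_job())"
```

```text
the job is handed in; nothing more can be done
None
```

The job is handed in at about 18.6 s: the red key dropped home in the lock screw, the screw was turned clockwise to its stop (torque rose to 0.9 N m), and the key was left standing upright and seated with the gripper clear; the hand-in returned no verdict.

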